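Stand the fallen canister back in line

TASK

One of the two green storage tins on the coffee counter has toppled sideways and leans on the wicker basket. Push it back up onto its base with the fingertips, then slide it along the counter up to the other tin, so that the two stand upright side by side, squarely in line and less than a finger's width apart. Do not pick the tin up, and leave the other tin, the basket, the mug and the pump bottle where they are.

Things in the scene. Friction and masses are not known exactly. Their poses are not given: they have to be found in the camera images.
- tin: The fallen tin: closed square canister, 76 x 76 x 180 mm, sage green, brass lid (top 40 mm), loose, 0.3 to 0.55 kg. Origin: centre of its underside; z runs up through the lid. It starts leaning about 35 degrees to its own +y side, the +y face resting on the basket's upper edge. Tipped back to under 23 degrees from vertical, it drops onto its base by itself; on the way its top rises to 195 mm.
- tin_foot (a point): Middle of the lower edge of the tin's +y face (38 mm from its origin along y). The leaning tin stands on this edge, which stays put while the tin is tipped up. Once it stands, about 60 mm are free between this face and the basket. Tins slide easily on the marble (friction about 0.4), but tip over if pushed above 75 mm; lean the gripper back 30 degrees so that its body clears the lid.
- tin_edge (a point): Middle of the upper edge of the tin's +y face, 180 mm from the foot edge. At the start it hangs about 147 mm above the counter, over the basket's lid (62 mm below it): reach down beyond it, above the basket, and push it towards the tin's -y side to tip the tin up.
- twin: The other tin, identical, 76 x 76 x 180 mm, upright on the fallen tin's -y side, loose, 0.45 kg. Origin: centre of its underside, z up, +y towards the fallen tin and the basket. Leave it in place. The fallen tin belongs close to its +y face, its origin between 76 mm (touching) and 94 mm along the twin's y axis.
- basket: Low wicker storage basket with a flat closed lid, 240 mm (its x) x 140 mm (its y) x 85 mm high, loose, 2.2 kg. Origin at the centre of its underside, z up. The fallen tin leans on the upper edge of its -y side. Leave it in place.
- mug: White ceramic mug, 82 mm across, 92 mm high, handle on its +y side, loose. Origin at the centre of its underside. Bystander.
- dispenser: Amber glass pump bottle, square 62 x 62 mm, 187 mm high with its brass pump, loose. Origin at the centre of its underside. Bystander.
There are look-alikes about, which are no part of the job. What is shaped like the tin but pink or red is not meant.

How it is judged:
By the outcome, as a careful person would: the job done as asked, in the order asked, and still so for the second after the job is handed in, with the robot touching nothing.
It also fails if it takes over 48 s, if anything falls off the work surface, if the arm or the gripper's body presses on something with over 40 N, if the wrist force passes 120 N, or if a joint passes its speed limit or range.

ROBOT

A 6-joint arm with a two-finger parallel gripper is mounted at the origin on the work surface. World frame = base frame: x ahead of the robot, y to its left, z up, the work surface at z = 0. Lengths are in m, angles in rad, forces in N, time in s.
With the tool pointing down it reaches from about 0.225 to 0.875 m from the base axis. Payload 3.4 kg.
Tool frame: the origin (TCP) lies at the very end of the fingers, on their centre line; the grasp point (between the pads) lies 19 mm behind it; z points along the fingers, y is the line along which they close (so a half turn about z gives the same grasp; the last joint's range is limited). The gripper opens to 85 mm and grips with 20 to 120 N. Pads are 22 mm wide; open, the fingers measure 114 mm over their backs; the gripper's body (76 mm by 85 mm) begins 54 mm behind the grasp point. The pads swing forward as they close: fully open they stand 13 mm farther back than shut.
Start: joints at [-1.415, 0.276, 1.505, -0, 1.361, -0.121], TCP at [0.157, -0.553, 0.231] pointing down, gripper open.
Joint ranges: [-2.89, 2.89], [-0.75, 2.08], [0.22, 2.7], [-1.18, 4.32], [0.11, 2.71], [-2.7, 2.7]. Speed limits (rad/s): [2.57, 2.57, 3.14, 3.14, 3.14, 3.14].

INTERFACE

Orientations are given as a unit quaternion [w, x, y, z].
In Python, from rig import get_state, optics, sign_off gives the robot as it stands.
- The arm moves only by the tool send_rows, never from a script. Its argument "increments" is a list of rows, each an object with "gripper": the gripper's target within -1 to 1 (shut at 1, half-way at 0, fully open at -1); "linear": the shift along the world's x, y, z in m, a list of three; "delta_rot": the turn, a rotation vector about the world's x, y, z in rad, a list of three. In form: [{"gripper": gripper, "linear": [dx, dy, dz], "delta_rot": [rx, ry, rz]}, ...]. A call has 1 to 8 rows; each row is the pose to reach, as a shift and turn from the pose commanded when the call began; what a row does not reach only later rows make up. A row lasts 1/10 s, in which the tool goes at most 50 mm and 8.59 degrees, less where a joint would pass 70% of its speed; a pose out of reach is approached as far as the arm can. A call with a gripper value outside its range is refused whole. The fingers move at their own pace and stop on an object; "newtons" is the grip in N (left out, the last holds). Time passes only in rows, so rows that repeat a pose let the fingers close. It gives the time, the measured TCP pose, the force, the opening and the grip force at its end, in the units of the state.
- get_state(): the state, without advancing time (a new reading comes with each control period).
- optics.get_image(name): name is "scene" or "top"; returns a dict with "pixels" (400x640x3 uint8, blue, green, red), "K" (3x3 intrinsics, pixels), "rvec" (rotation vector, rad) and "tvec" (3), from world to camera coordinates, as OpenCV has them. Camera axes: x right, y down, z forward; pixel columns grow to the right and rows downward; lengths in m; the calibration is good to about 2 mm. A picture is of the moment at which its call begins. There is no depth.
- sign_off(): hands the job in; it is judged then, once.
The state is a dict: "clock": time; "qpos": joint angles; "qd": joint speeds; "effort": joint torques, N m; "position": TCP position; "ee_rot": TCP orientation; "contact_force": force on the tool from outside, world axes, zero at the start; "moment": the same for the moment, N m; "width": finger opening in m; "gripper_force": force on a finger pad.
Only numpy, scipy, OpenCV 4.12 (cv2) and the standard library are available. Lean on these libraries where they do the work, as an engineer would, in place of code of your own. Each camera call takes 0.05 s, during which the arm holds its last target. There are 200 camera calls.

## Working session

There is one attempt and no reset: what is moved stays moved. The work goes in short steps, Python scripts to look and compute and a tool call to move; the robot and the scene stay as the last step left them, time stands still between calls to the robot, and variables do not carry over. Pictures are saved under pics/ and viewed, at most 10 in all, crops included, and the job is handed in when it is done.

Besides the shell and the picture viewer there is one more tool, called after "Request:" as a command line: name --argument value ..., lists and objects as JSON in quotes. send_rows: Moves the arm, as the interface text tells. Its arguments: {"type":"object","properties":{"increments":{"type":"array"},"newtons":{"type":"number"}},"required":["increments"]}

```bash
mkdir -p pics; ls
cat > h.py <<'E'
import numpy as np, cv2
from rig import get_state, optics, sign_off
def cam(n):
    d=optics.get_image(n); d['R']=cv2.Rodrigues(np.array(d['rvec'],float))[0]; d['t']=np.array(d['tvec'],float).ravel(); d['K']=np.array(d['K'],float); return d
def ray(d,p):
    o=-d['R'].T@d['t']; v=d['R'].T@np.linalg.inv(d['K'])@np.array([p[0],p[1],1.]); return o,v/np.linalg.norm(v)
def plane(d,p,z):
    o,v=ray(d,p); return o+v*(z-o[2])/v[2]
def proj(d,X):
    c=d['R']@np.array(X)+d['t']; u=d['K']@c; return u[:2]/u[2]
def tri(d1,p1,d2,p2):
    o1,v1=ray(d1,p1);o2,v2=ray(d2,p2)
    s=np.linalg.lstsq(np.c_[v1,-v2],o2-o1,rcond=None)[0]
    a=o1+s[0]*v1;b=o2+s[1]*v2; return (a+b)/2,np.linalg.norm(a-b)
E
python3 - <<'E'
from h import *
for n in('scene','top'):
    d=cam(n); cv2.imwrite(f'pics/{n}0.png',d['pixels']); print(n,-d['R'].T@d['t'],d['R'][2])
print(get_state())
E
```

```text
pics
scene [ 1.08707977 -0.4718502   1.1285442 ] [-0.40813866  0.45296378 -0.79262012]
top [0.46723393 0.0933298  1.45681079] [ 0.06423159  0.00206931 -0.99793287]
{'clock': 0.1, 'qpos': array([-1.41501881e+00,  2.76526643e-01,  1.50600518e+00,  2.55455962e-05,
        1.36072551e+00, -1.21029536e-01]), 'qd': array([-0.00013159,  0.00042732, -0.00226518,  0.00136324, -0.0013819 ,
        0.00100276]), 'effort': array([ 1.15708594e-03, -4.17699373e+01, -2.46405691e+01, -2.12042655e-04,
        5.83209810e-03,  1.71048605e-06]), 'position': array([ 0.15705182, -0.55263919,  0.23052968]), 'ee_rot': array([-8.32433089e-04,  9.90437537e-01,  1.37959388e-01, -1.97247360e-06]), 'contact_force': array([-0.23866874, -0.67770725,  0.32331814]), 'moment': array([ 0.0017649 , -0.02070631, -0.00402454]), 'gripper_force': 0.0, 'width': 0.08587384060293257}
```

View pics/scene0.png

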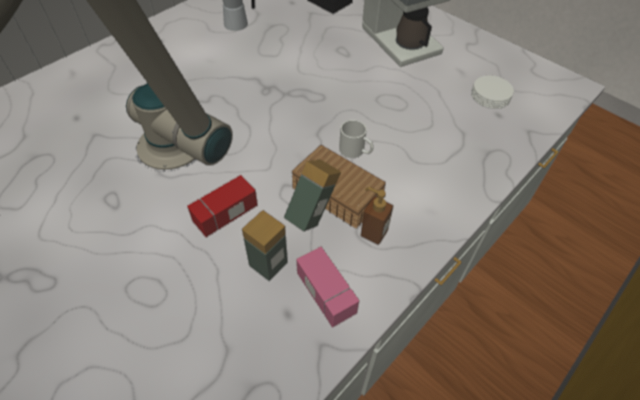

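View pics/top0.png

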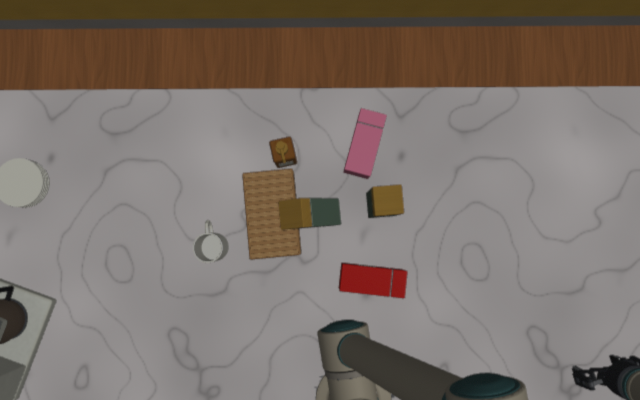

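The scene view shows the leaning green tin at (312,195), with its brass lid over the basket, and the upright twin at (265,243). The look-alikes are a red tin at (222,205) and a pink one at (327,285). In the top view the leaning tin is at (310,212), the twin at (386,201), the basket at (272,214), the mug at (210,246) and the bottle at (283,151). I choose the green one resting on the basket and check it in a close crop.

Run:
```python
from h import *
T=cam('top');S=cam('scene')
a=cv2.resize(T['pixels'][130:275,235:415],None,fx=4,fy=4,interpolation=cv2.INTER_CUBIC)
cv2.imwrite('pics/c1.png',a)
b=cv2.resize(S['pixels'][145:285,235:400],None,fx=4,fy=4,interpolation=cv2.INTER_CUBIC)
cv2.imwrite('pics/c2.png',b)
hsv=cv2.cvtColor(T['pixels'],cv2.COLOR_BGR2HSV)
for p in [(386,201),(295,212),(325,212),(270,200),(373,200)]: print(p,hsv[p[1],p[0]])
```

```text
(386, 201) [ 20 163 114]
(295, 212) [ 20 165  93]
(325, 212) [68 45 68]
(270, 200) [ 16 130 110]
(373, 200) [ 20 161  68]
```

View pics/c1.png

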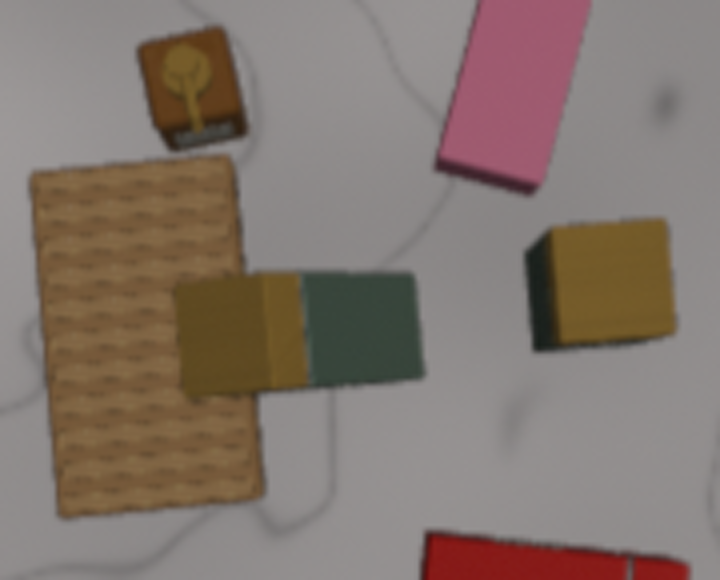

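View pics/c2.png

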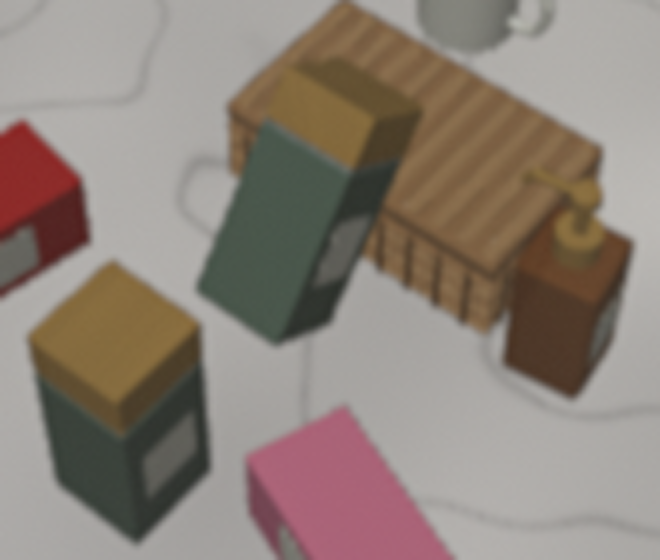

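The crops confirm it. The green tin leans with its end-cap edge at crop (175,285)–(183,397) over the basket, its ridge at (265,275)–(272,390) and its lower edge at (413,272)–(425,377). The twin's lid corners are (553,228), (667,219), (676,332) and (560,343).

Run:
```python
from h import *
np.set_printoptions(precision=4,suppress=True)
T=cam('top')
P=lambda u,v,z: plane(T,(235+(u+.5)/4-.5,130+(v+.5)/4-.5),z)
tw=[P(*p,.18)for p in[(553,228),(667,219),(676,332),(560,343)]]
c=np.mean(tw,0);print('twin',c,[np.linalg.norm(tw[i]-tw[i-1])for i in range(4)])
yv=(tw[0]+tw[3]-tw[1]-tw[2]);print('twin y dir deg',np.degrees(np.arctan2(yv[1],yv[0])))
xv=(tw[0]+tw[1]-tw[2]-tw[3]);print('twin x dir deg',np.degrees(np.arctan2(xv[1],xv[0])))
for n,a,b,z in [('edge',(175,285),(183,397),.147),('ridge',(265,275),(272,390),.191),('low',(413,272),(425,377),.0436)]:
    A,B=P(*a,z),P(*b,z);d=A-B;print(n,(A+B)/2,np.linalg.norm(d),np.degrees(np.arctan2(d[1],d[0])),A,B)
for p in [(32,172),(230,156),(263,495),(60,516)]: print('bk',P(*p,.085))
for p in [(140,45),(220,27),(245,135),(170,150)]: print('disp',P(*p,.13))
d=plane(T,(210,246),.092);print('mug',d)
```

```text
twin [ 0.5539 -0.0845  0.18  ] [np.float64(0.07351637945570454), np.float64(0.07300734629447067), np.float64(0.07234029204419704), np.float64(0.07412846456367718)]
twin y dir deg 94.64752320477517
twin x dir deg 3.1674935510586795
edge [0.5182 0.1953 0.147 ] 0.07332967302453977 4.040958990378502 [0.5548 0.1979 0.147 ] [0.4816 0.1927 0.147 ]
ridge [0.5215 0.1354 0.191 ] 0.07272850568781357 3.274487921749039 [0.5578 0.1375 0.191 ] [0.4852 0.1333 0.191 ]
low [0.5329 0.0343 0.0436] 0.07447320388606249 6.033093644943653 [0.5699 0.0382 0.0436] [0.4958 0.0304 0.0436]
bk [0.6373 0.3011 0.085 ]
bk [0.6476 0.165  0.085 ]
bk [0.4154 0.1431 0.085 ]
bk [0.402  0.2811 0.085 ]
disp [0.7165 0.2225 0.13  ]
disp [0.7284 0.1691 0.13  ]
disp [0.6556 0.1526 0.13  ]
disp [0.6459 0.2025 0.13  ]
mug [0.4369 0.3877 0.092 ]
```

```bash
cat >> h.py <<'E'
from scipy.spatial.transform import Rotation as Ro
YAW=np.radians(4.5)
def to(pos,lean,yaw=YAW):
    s=get_state(); q=s['ee_rot']; cur=Ro.from_quat(np.r_[q[1:],q[0]])
    c,n=np.cos(yaw),np.sin(yaw)
    base=np.array([[-n,c,0],[c,n,0],[0,0,-1.]]).T   # columns filled below
    base=np.c_[[-n,c,0],[c,n,0],[0,0,-1.]]
    tgt=Ro.from_rotvec(-np.radians(lean)*np.array([c,n,0]))*Ro.from_matrix(base)
    print('shift',np.round(np.array(pos)-s['position'],4),'rot',np.round((tgt*cur.inv()).as_rotvec(),4),'t',s['clock'])
E
python3 -c "
from h import *
to([.514,.25,.36],20)"
```

```text
shift [0.3569 0.8029 0.1291] rot [-0.3107  0.2151  1.3578] t 0.25
```

Request:
send_rows --increments '[{"gripper": -0.2, "linear": [0.02, 0.045, 0.02], "delta_rot": [-0.02, 0.013, 0.085]}, {"gripper": -0.2, "linear": [0.04, 0.09, 0.05], "delta_rot": [-0.04, 0.026, 0.17]}, {"gripper": -0.2, "linear": [0.06, 0.13, 0.08], "delta_rot": [-0.06, 0.039, 0.25]}, {"gripper": -0.2, "linear": [0.08, 0.17, 0.11], "delta_rot": [-0.08, 0.052, 0.33]}, {"gripper": -0.2, "linear": [0.1, 0.215, 0.13], "delta_rot": [-0.1, 0.065, 0.42]}, {"gripper": -0.2, "linear": [0.12, 0.26, 0.13], "delta_rot": [-0.12, 0.08, 0.5]}, {"gripper": -0.2, "linear": [0.14, 0.305, 0.13], "delta_rot": [-0.135, 0.093, 0.59]}, {"gripper": -0.2, "linear": [0.16, 0.35, 0.13], "delta_rot": [-0.155, 0.107, 0.68]}]'

```text
clock: 1.05
position: [0.3104, -0.2175, 0.3619]
ee_rot: [0.069, 0.883, 0.46, -0.062]
contact_force: [1.8, -0.6, -0.4]
width: 0.0515
gripper_force: 0.0
```

```bash
python3 -c "
from h import *
print(get_state()['width'],get_state()['position']);to([.514,.25,.36],20)"
```

```text
0.051450398941743865 [ 0.31037727 -0.21747495  0.36188984]
shift [ 0.2036  0.4675 -0.0019] rot [-0.1546  0.1103  0.6748] t 1.05
```

Request:
send_rows --increments '[{"gripper": -0.2, "linear": [0.1, 0.23, 0.0], "delta_rot": [-0.077, 0.055, 0.34]}, {"gripper": -0.2, "linear": [0.1, 0.23, 0.0], "delta_rot": [-0.077, 0.055, 0.34]}, {"gripper": -0.2, "linear": [0.1, 0.23, 0.0], "delta_rot": [-0.077, 0.055, 0.34]}, {"gripper": -0.2, "linear": [0.204, 0.467, 0.0], "delta_rot": [-0.155, 0.11, 0.675]}, {"gripper": -0.2, "linear": [0.204, 0.467, 0.0], "delta_rot": [-0.155, 0.11, 0.675]}, {"gripper": -0.2, "linear": [0.204, 0.467, 0.0], "delta_rot": [-0.155, 0.11, 0.675]}, {"gripper": -0.2, "linear": [0.204, 0.467, 0.0], "delta_rot": [-0.155, 0.11, 0.675]}, {"gripper": -0.2, "linear": [0.204, 0.467, 0.0], "delta_rot": [-0.155, 0.11, 0.675]}]'

```text
clock: 1.85
position: [0.4702, 0.1499, 0.3612]
ee_rot: [0.127, 0.669, 0.723, -0.118]
contact_force: [1.8, -0.5, 0.6]
width: 0.0515
gripper_force: 0.0
```

Request:
send_rows --increments '[{"gripper": -0.2, "linear": [0, 0, 0], "delta_rot": [0, 0, 0]}, {"gripper": -0.2, "linear": [0, 0, 0], "delta_rot": [0, 0, 0]}, {"gripper": -0.2, "linear": [0, 0, 0], "delta_rot": [0, 0, 0]}, {"gripper": -0.2, "linear": [0, 0, 0], "delta_rot": [0, 0, 0]}]'

```text
clock: 2.25
position: [0.4695, 0.1462, 0.3616]
ee_rot: [0.127, 0.67, 0.722, -0.119]
contact_force: [0.8, 0.4, -0.2]
width: 0.0513
gripper_force: 0.0
```

Run:
```python
from h import *
to([.514,.245,.115],20)
S=cam('scene');cv2.imwrite('pics/s2.png',cv2.resize(S['pixels'][60:300,180:460],None,fx=2.5,fy=2.5))
```

```text
shift [ 0.0445  0.0988 -0.2466] rot [ 0.0001 -0.001   0.0043] t 2.25
```

View pics/s2.png

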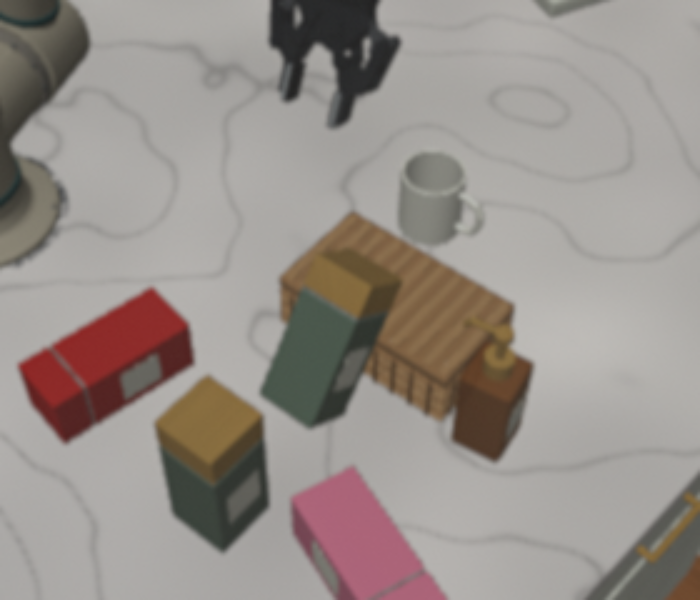

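The view shows the leaned gripper at crop (335,70), with two fingers spread along the tin's width. The scene is undisturbed. I move beyond the edge, then down.

Request:
send_rows --increments '[{"gripper": -0.2, "linear": [0.0445, 0.099, 0.0], "delta_rot": [0, 0, 0]}, {"gripper": -0.2, "linear": [0.0445, 0.099, 0.0], "delta_rot": [0, 0, 0]}, {"gripper": -0.2, "linear": [0.0445, 0.099, 0.0], "delta_rot": [0, 0, 0]}, {"gripper": -0.2, "linear": [0.0445, 0.099, -0.12], "delta_rot": [0, 0, 0]}, {"gripper": -0.2, "linear": [0.0445, 0.099, -0.12], "delta_rot": [0, 0, 0]}, {"gripper": -0.2, "linear": [0.0445, 0.099, -0.12], "delta_rot": [0, 0, 0]}, {"gripper": -0.2, "linear": [0.0445, 0.099, -0.12], "delta_rot": [0, 0, 0]}, {"gripper": -0.2, "linear": [0.0445, 0.099, -0.12], "delta_rot": [0, 0, 0]}]'

```text
clock: 3.1
position: [0.5149, 0.2455, 0.2424]
ee_rot: [0.127, 0.67, 0.722, -0.118]
contact_force: [-0.1, 0.0, 0.7]
width: 0.0515
gripper_force: 0.0
```

Request:
send_rows --increments '[{"gripper": -0.2, "linear": [0, 0, -0.04], "delta_rot": [0, 0, 0]}, {"gripper": -0.2, "linear": [0, 0, -0.08], "delta_rot": [0, 0, 0]}, {"gripper": -0.2, "linear": [0, 0, -0.125], "delta_rot": [0, 0, 0]}, {"gripper": -0.2, "linear": [0, 0, -0.125], "delta_rot": [0, 0, 0]}, {"gripper": -0.2, "linear": [0, 0, -0.125], "delta_rot": [0, 0, 0]}]'

```text
clock: 3.6
position: [0.5159, 0.2465, 0.1183]
ee_rot: [0.128, 0.67, 0.722, -0.118]
contact_force: [-0.1, 0.0, 0.1]
width: 0.0513
gripper_force: 0.0
```

Run:
```python
from h import *
to([.515,.235,.115],20)
T=cam('top');cv2.imwrite('pics/t3.png',cv2.resize(T['pixels'][130:275,235:415],None,fx=4,fy=4))
```

```text
shift [-0.0009 -0.0115 -0.0033] rot [-0.0003  0.0009  0.0029] t 3.6
```

View pics/t3.png

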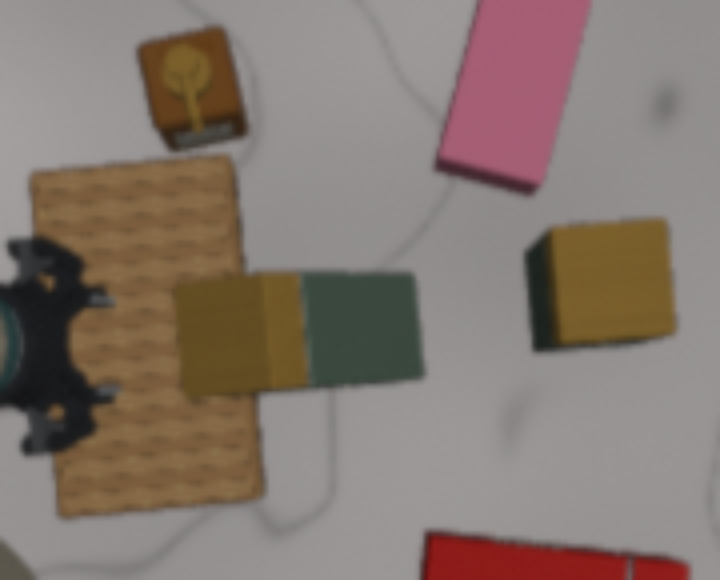

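The fingers at crop (115,297) and (118,393) straddle the edge's middle evenly, about 60 px (45 mm) beyond it. I push towards -y.

Request:
send_rows --increments '[{"gripper": -0.2, "linear": [0.001, -0.012, 0], "delta_rot": [0, 0, 0]}, {"gripper": -0.2, "linear": [0.002, -0.024, 0], "delta_rot": [0, 0, 0]}, {"gripper": -0.2, "linear": [0.003, -0.034, 0], "delta_rot": [0, 0, 0]}, {"gripper": -0.2, "linear": [0.0035, -0.042, 0.0], "delta_rot": [0, 0, 0]}, {"gripper": -0.2, "linear": [0.004, -0.048, 0.002], "delta_rot": [0, 0, 0]}, {"gripper": -0.2, "linear": [0.0045, -0.054, 0.005], "delta_rot": [0, 0, 0]}, {"gripper": -0.2, "linear": [0.005, -0.06, 0.008], "delta_rot": [0, 0, 0]}, {"gripper": -0.2, "linear": [0.005, -0.066, 0.011], "delta_rot": [0, 0, 0]}]'

```text
clock: 4.45
position: [0.5197, 0.1801, 0.1274]
ee_rot: [0.127, 0.669, 0.722, -0.118]
contact_force: [0.3, 0.4, 0.7]
width: 0.0514
gripper_force: 0.1
```

Request:
send_rows --increments '[{"gripper": -0.2, "linear": [0.0004, -0.005, 0.003], "delta_rot": [0, 0, 0]}, {"gripper": -0.2, "linear": [0.0008, -0.01, 0.005], "delta_rot": [0, 0, 0]}, {"gripper": -0.2, "linear": [0.001, -0.014, 0.007], "delta_rot": [0, 0, 0]}, {"gripper": -0.2, "linear": [0.0013, -0.017, 0.008], "delta_rot": [0, 0, 0]}, {"gripper": -0.2, "linear": [0.0013, -0.017, 0.008], "delta_rot": [0, 0, 0]}]'

```text
clock: 4.95
position: [0.5209, 0.1631, 0.1353]
ee_rot: [0.127, 0.67, 0.722, -0.119]
contact_force: [-0.1, -0.4, -0.9]
width: 0.0512
gripper_force: 0.0
```

Run:
```python
from h import *
to([.515,.235,.115],20)
S=cam('scene');T=cam('top')
a=cv2.resize(S['pixels'][110:290,220:400],None,fx=3,fy=3);b=cv2.resize(T['pixels'][150:270,235:415],None,fx=3,fy=3)
cv2.imwrite('pics/s4.png',cv2.resize(np.vstack([a[:360],b])[:],None,fx=.83,fy=.83))
```

```text
shift [-0.0059  0.0719 -0.0203] rot [ 0.     -0.0014  0.0031] t 4.95
```

View pics/s4.png

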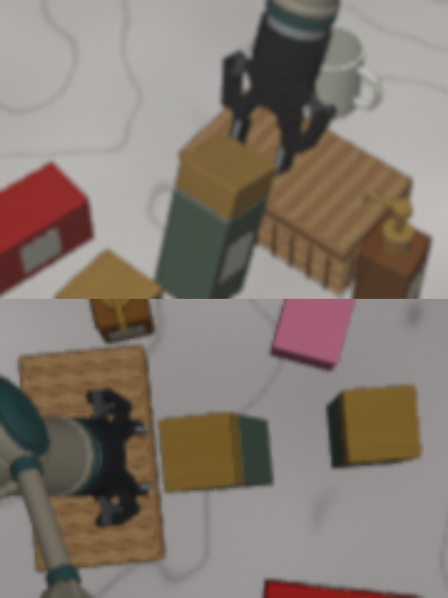

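The tin has left the fingers and is swinging down onto its base: in the lower panel its lid is at (198,453), with the -y face still slightly visible at (255,450). I back off a little and let it settle.

Request:
send_rows --increments '[{"gripper": -0.2, "linear": [-0.001, 0.012, 0.03], "delta_rot": [0, 0, 0]}, {"gripper": -0.2, "linear": [-0.002, 0.025, 0.08], "delta_rot": [0, 0, 0]}, {"gripper": -0.2, "linear": [-0.002, 0.03, 0.12], "delta_rot": [0, 0, 0]}, {"gripper": -0.2, "linear": [-0.002, 0.06, 0.16], "delta_rot": [0, 0, 0]}, {"gripper": -0.2, "linear": [-0.002, 0.1, 0.16], "delta_rot": [0, 0, 0]}, {"gripper": -0.2, "linear": [-0.002, 0.1, 0.16], "delta_rot": [0, 0, 0]}, {"gripper": -0.2, "linear": [-0.002, 0.1, 0.16], "delta_rot": [0, 0, 0]}, {"gripper": -0.2, "linear": [-0.002, 0.1, 0.16], "delta_rot": [0, 0, 0]}]'

```text
clock: 5.85
position: [0.5185, 0.2628, 0.2943]
ee_rot: [0.127, 0.669, 0.722, -0.12]
contact_force: [-0.1, 0.2, 0.3]
width: 0.0511
gripper_force: 0.0
```

Run:
```python
from h import *
T=cam('top')
cv2.imwrite('pics/t5.png',cv2.resize(T['pixels'][130:275,235:415],None,fx=4,fy=4,interpolation=cv2.INTER_CUBIC))
```

```text
(no output)
```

View pics/t5.png

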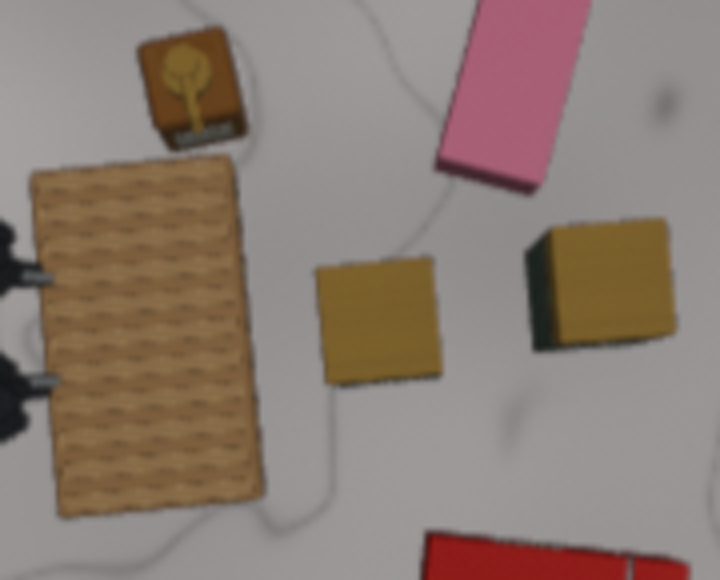

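The tin stands, its lid square centred at crop (379,321) and the twin's at (614,281). The basket is unmoved. I now measure both lids by mask.

```bash
cat >> h.py <<'E'
def lids():
    T=cam('top'); im=cv2.resize(T['pixels'],None,fx=4,fy=4,interpolation=cv2.INTER_CUBIC)
    h=cv2.cvtColor(im,cv2.COLOR_BGR2HSV); m=cv2.inRange(h,(17,135,88),(26,255,255)); m=cv2.morphologyEx(m,cv2.MORPH_OPEN,np.ones((25,25)))
    m[:, :1200]=0; m[:600]=0; m[1020:]=0
    cs,_=cv2.findContours(m,cv2.RETR_EXTERNAL,cv2.CHAIN_APPROX_NONE); out=[]
    for c in sorted(cs,key=lambda c:-cv2.contourArea(c))[:2]:
        b=cv2.boxPoints(cv2.minAreaRect(c)); P=np.array([plane(T,(p-1.5)/4,.18)[:2] for p in b])
        e=P[1]-P[0]; a=(np.degrees(np.arctan2(e[1],e[0]))+45)%90-45
        out.append((P.mean(0),a,np.linalg.norm(e),np.linalg.norm(P[2]-P[1])))
    out.sort(key=lambda o:o[0][1])
    for o in out: print(np.round(o[0],4),'yaw %.2f sides %.4f %.4f'%o[1:])
    if len(out)>1:
        a=np.radians(out[0][1]);d=out[1][0]-out[0][0]
        print('in twin frame x %.4f y %.4f'%(d@[np.cos(a),np.sin(a)],d@[-np.sin(a),np.cos(a)]))
E
python3 -c "
from h import *
lids();to([.52,.2,.2],30)"
```

```text
[ 0.553  -0.0831] yaw 4.20 sides 0.0729 0.0729
[0.5292 0.0581] yaw 5.12 sides 0.0719 0.0725
in twin frame x -0.0134 y 0.1426
shift [ 0.0014 -0.0624 -0.0946] rot [-0.1728 -0.0161  0.0038] t 5.95
```

```bash
python3 -c "
from h import *
to([.521,.115,.27],30,np.radians(4.2))"
```

```text
shift [ 0.0024 -0.1474 -0.0246] rot [-0.1729 -0.0157 -0.0014] t 5.95
```

Request:
send_rows --increments '[{"gripper": -0.2, "linear": [0.0024, -0.14, -0.02], "delta_rot": [-0.173, -0.0157, 0]}, {"gripper": -0.2, "linear": [0.0024, -0.147, -0.025], "delta_rot": [-0.173, -0.0157, 0]}, {"gripper": -0.2, "linear": [0.0024, -0.147, -0.025], "delta_rot": [-0.173, -0.0157, 0]}, {"gripper": -0.2, "linear": [0.0024, -0.147, -0.025], "delta_rot": [-0.173, -0.0157, 0]}, {"gripper": -0.2, "linear": [0.0024, -0.147, -0.025], "delta_rot": [-0.173, -0.0157, 0]}, {"gripper": -0.2, "linear": [0.0024, -0.147, -0.025], "delta_rot": [-0.173, -0.0157, 0]}]'

```text
clock: 6.55
position: [0.5216, 0.1168, 0.2705]
ee_rot: [0.19, 0.657, 0.708, -0.175]
contact_force: [0.7, 1.1, -0.0]
width: 0.0511
gripper_force: 0.0
```

```bash
python3 -c "
from h import *
to([.521,.115,.055],30,np.radians(4.2));print(get_state()['position'])"
```

```text
shift [-0.0006 -0.0018 -0.2155] rot [-0.0021  0.0019 -0.0021] t 6.55
[0.52160344 0.11677107 0.27045437]
```

Request:
send_rows --increments '[{"gripper": -0.2, "linear": [-0.0006, -0.001, -0.04], "delta_rot": [0, 0, 0]}, {"gripper": -0.2, "linear": [-0.0006, -0.001, -0.08], "delta_rot": [0, 0, 0]}, {"gripper": -0.2, "linear": [-0.0006, -0.001, -0.12], "delta_rot": [0, 0, 0]}, {"gripper": -0.2, "linear": [-0.0006, -0.001, -0.15], "delta_rot": [0, 0, 0]}, {"gripper": -0.2, "linear": [-0.0006, -0.001, -0.175], "delta_rot": [0, 0, 0]}, {"gripper": -0.2, "linear": [-0.0006, -0.001, -0.195], "delta_rot": [0, 0, 0]}, {"gripper": -0.2, "linear": [-0.0006, -0.001, -0.213], "delta_rot": [0, 0, 0]}, {"gripper": -0.2, "linear": [-0.0006, -0.001, -0.213], "delta_rot": [0, 0, 0]}]'

```text
clock: 7.35
position: [0.5198, 0.1164, 0.0551]
ee_rot: [0.189, 0.656, 0.709, -0.177]
contact_force: [-0.5, -0.3, 0.2]
width: 0.0511
gripper_force: 0.0
```

Request:
send_rows --increments '[{"gripper": -0.2, "linear": [0.0003, -0.004, 0], "delta_rot": [0, 0, 0]}, {"gripper": -0.2, "linear": [0.0006, -0.008, 0], "delta_rot": [0, 0, 0]}, {"gripper": -0.2, "linear": [0.002, -0.0125, 0], "delta_rot": [0, 0, 0]}, {"gripper": -0.2, "linear": [0.0034, -0.017, 0], "delta_rot": [0, 0, 0]}, {"gripper": -0.2, "linear": [0.0048, -0.0215, 0], "delta_rot": [0, 0, 0]}, {"gripper": -0.2, "linear": [0.0062, -0.026, 0], "delta_rot": [0, 0, 0]}, {"gripper": -0.2, "linear": [0.0076, -0.0305, 0], "delta_rot": [0, 0, 0]}, {"gripper": -0.2, "linear": [0.0076, -0.0305, 0], "delta_rot": [0, 0, 0]}]'

```text
clock: 8.15
position: [0.5284, 0.0841, 0.0573]
ee_rot: [0.19, 0.657, 0.708, -0.175]
contact_force: [0.4, 0.6, 0.1]
width: 0.0512
gripper_force: 0.0
```

```bash
python3 -c "
from h import *
lids();print(get_state()['contact_force'])"
```

```text
[ 0.553 -0.083] yaw 4.35 sides 0.0725 0.0729
[0.5334 0.0394] yaw 4.08 sides 0.0726 0.0728
in twin frame x -0.0102 y 0.1235
[ 0.27845671  0.03803093 -0.46053631]
```

Request:
send_rows --increments '[{"gripper": -0.2, "linear": [0.002, -0.0045, 0], "delta_rot": [0, 0, 0]}, {"gripper": -0.2, "linear": [0.0043, -0.009, 0], "delta_rot": [0, 0, 0]}, {"gripper": -0.2, "linear": [0.0065, -0.0135, 0], "delta_rot": [0, 0, 0]}, {"gripper": -0.2, "linear": [0.0087, -0.018, 0], "delta_rot": [0, 0, 0]}, {"gripper": -0.2, "linear": [0.011, -0.0225, 0], "delta_rot": [0, 0, 0]}, {"gripper": -0.2, "linear": [0.013, -0.027, 0], "delta_rot": [0, 0, 0]}, {"gripper": -0.2, "linear": [0.013, -0.027, 0], "delta_rot": [0, 0, 0]}]'

```text
clock: 8.9
position: [0.5417, 0.0571, 0.0573]
ee_rot: [0.19, 0.657, 0.708, -0.175]
contact_force: [0.8, 0.1, -0.7]
width: 0.0512
gripper_force: 0.0
```

```bash
python3 -c "
from h import *
lids();print(get_state()['position'])"
```

```text
[ 0.553 -0.083] yaw 4.35 sides 0.0724 0.0729
[0.5466 0.0122] yaw 4.08 sides 0.0728 0.0730
in twin frame x 0.0008 y 0.0954
[0.54155703 0.05724818 0.05730837]
```

Request:
send_rows --increments '[{"gripper": -0.2, "linear": [0.0002, -0.004, 0], "delta_rot": [0, 0, 0]}, {"gripper": -0.2, "linear": [0.0003, -0.008, 0], "delta_rot": [0, 0, 0]}, {"gripper": -0.2, "linear": [0.0005, -0.011, 0], "delta_rot": [0, 0, 0]}, {"gripper": -0.2, "linear": [0.0005, -0.013, 0], "delta_rot": [0, 0, 0]}, {"gripper": -0.2, "linear": [0.0005, -0.013, 0], "delta_rot": [0, 0, 0]}]'

```text
clock: 9.45
position: [0.5418, 0.0446, 0.0572]
ee_rot: [0.19, 0.657, 0.708, -0.175]
contact_force: [0.4, -0.2, 0.0]
width: 0.0514
gripper_force: 0.3
```

```bash
python3 -c "
from h import *
lids();print(get_state()['position'])"
```

```text
[ 0.553 -0.083] yaw 4.35 sides 0.0724 0.0729
[ 0.5469 -0.0011] yaw 4.32 sides 0.0749 0.0730
in twin frame x 0.0001 y 0.0822
[0.54175319 0.04458403 0.0572195 ]
```

Request:
send_rows --increments '[{"gripper": -0.2, "linear": [-0.001, 0.01, 0], "delta_rot": [0, 0, 0]}, {"gripper": -0.2, "linear": [-0.002, 0.025, 0], "delta_rot": [0, 0, 0]}, {"gripper": -0.2, "linear": [-0.003, 0.035, 0.01], "delta_rot": [0, 0, 0]}, {"gripper": -0.2, "linear": [-0.003, 0.04, 0.05], "delta_rot": [0, 0, 0]}, {"gripper": -0.2, "linear": [-0.003, 0.045, 0.1], "delta_rot": [0, 0, 0]}, {"gripper": -0.2, "linear": [-0.003, 0.05, 0.15], "delta_rot": [0, 0, 0]}, {"gripper": -0.2, "linear": [-0.003, 0.1, 0.19], "delta_rot": [0, 0, 0]}, {"gripper": -0.2, "linear": [-0.003, 0.15, 0.22], "delta_rot": [0, 0, 0]}]'

```text
clock: 10.3
position: [0.5385, 0.1772, 0.2689]
ee_rot: [0.19, 0.658, 0.708, -0.174]
contact_force: [1.3, -0.6, -0.4]
width: 0.051
gripper_force: 0.0
```

Request:
send_rows --increments '[{"gripper": -0.2, "linear": [-0.02, 0.08, 0.05], "delta_rot": [0, 0, 0]}, {"gripper": -0.2, "linear": [-0.02, 0.08, 0.05], "delta_rot": [0, 0, 0]}, {"gripper": -0.2, "linear": [-0.02, 0.08, 0.05], "delta_rot": [0, 0, 0]}, {"gripper": -0.2, "linear": [-0.02, 0.08, 0.05], "delta_rot": [0, 0, 0]}]'

```text
clock: 10.7
position: [0.5182, 0.2575, 0.3156]
ee_rot: [0.19, 0.656, 0.709, -0.175]
contact_force: [0.6, 0.3, -0.4]
width: 0.0512
gripper_force: 0.0
```

Run:
```python
from h import *
lids()
S=cam('scene');T=cam('top')
a=cv2.resize(S['pixels'][110:290,220:400],None,fx=3,fy=3);b=cv2.resize(T['pixels'][130:270,235:415],None,fx=3,fy=3)
cv2.imwrite('pics/f.png',cv2.resize(np.vstack([a,b]),None,fx=.62,fy=.62))
```

```text
[ 0.553  -0.0829] yaw 4.37 sides 0.0726 0.0729
[ 0.5468 -0.001 ] yaw 4.45 sides 0.0750 0.0731
in twin frame x 0.0001 y 0.0821
```

View pics/f.png

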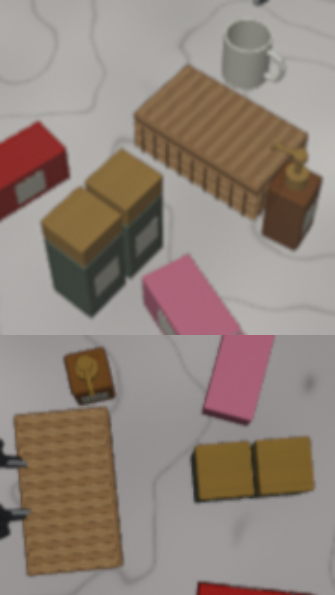

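Both tins stand upright, in line and close together: in the lower panel their lids are at (224,470) and (285,466). The basket, mug and bottle are unmoved and the gripper is clear, so I hand it in.

```bash
python3 -c "
from h import *
print(sign_off())"
```

```text
the job is handed in; nothing more can be done
None
```

The fallen tin was pushed upright and slid along to the twin without being lifted; the two stand in line about 6 mm apart with the basket, mug and bottle undisturbed, and the job was handed in at about 11 s (verdict not shown).

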